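Divider sheet on the bottle crate, then the second layer

TASK

Lay the white divider sheet flat on top of the six white bottles in the blue crate, squarely over the crate, and let go of it. Then stand both amber bottles upright on the sheet as the second layer, one on each side of the orange handle and wholly on the sheet. Set everything down without letting it drop, and leave the flask, beaker and glass dish alone.

Things in the scene. Friction and masses are not known exactly. Their poses are not given: they have to be found in the camera images.
- crate: Blue crate, fixed, 124 (its x) x 184 (y) mm, walls 45 mm high; origin: centre of its underside. Its 2 x 3 cells each hold a loose white bottle, 52 mm in diameter, 113 mm tall, on a 4 mm floor, so six flat caps (38 mm in diameter) form a layer 117 mm above the worktop, at crate x = -30, +30 and y = -60, 0, +60 mm.
- divider_handle (a point): Centre of the grip bar of the loose divider's orange handle. Divider: stiff white sheet 130 (its x) x 190 (y) x 5 mm, 0.2 kg, z up, flat on the worktop. Bar: across the sheet's middle along x, 80 mm long, 10 mm thick, 14 mm high, centre 36 mm above the sheet's underside, open below between its two posts. Its long side goes along the crate's long side, either way round.
- amber_a_mid (a point): Amber glass bottle with a black screw cap, closed, 52 mm in diameter, 116 mm tall, 0.11 to 0.23 kg: its centre, 58 mm above its underside, z up. Loose; straight body up to about 75 mm, sloping shoulder above, cap 35 mm in diameter from 87 mm to the top.
- amber_b_mid (a point): A second amber bottle, same shape and size as amber_a: its centre, 58 mm above its underside, z up.
- flask_mid (a point): Glass conical flask, 68 mm in diameter, 127 mm tall, a bystander: a point on its axis 63 mm up.
- beaker_mid (a point): Glass beaker, 88 mm in diameter, 109 mm tall, a bystander: a point on its axis 54 mm up.
- dish_mid (a point): Low clear glass dish, 67 mm in diameter, 14 mm tall, a bystander: its centre, 7 mm up.
Mind the look-alikes: they are no part of the job. What is shaped like the part that bears amber_a_mid but green is not meant.

How it is judged:
On the way, in this order (a step that is already met when the one before it is completed fails the run):
1. the divider lies flat and square on the white bottles in the crate, released (x of divider_handle in the frame of crate between -0.02 and 0.02 m and y of divider_handle in the frame of crate between -0.02 and 0.02 m and z of divider_handle in the frame of crate between 0.148 and 0.158 m and angle between the y axis of divider_handle and the y axis of crate, either way round below 0.17 rad and angle between divider_handle's own z axis and vertical below 0.05 rad and contact force between the fingers and divider below 0.1 N), for 0.2 s.
2. one amber bottle stands upright on the divider, released, with the divider still in place (all of step 1 and ((x of amber_a_mid in the frame of divider_handle between -0.042 and 0.042 m and y of amber_a_mid in the frame of divider_handle between 0.028 and 0.072 m and z of amber_a_mid in the frame of divider_handle between 0.021 and 0.033 m and angle between amber_a_mid's own z axis and vertical below 0.1 rad and contact force between the fingers and amber_a below 0.1 N) or (x of amber_a_mid in the frame of divider_handle between -0.042 and 0.042 m and y of amber_a_mid in the frame of divider_handle between -0.072 and -0.028 m and z of amber_a_mid in the frame of divider_handle between 0.021 and 0.033 m and angle between amber_a_mid's own z axis and vertical below 0.1 rad and contact force between the fingers and amber_a below 0.1 N) or (x of amber_b_mid in the frame of divider_handle between -0.042 and 0.042 m and y of amber_b_mid in the frame of divider_handle between 0.028 and 0.072 m and z of amber_b_mid in the frame of divider_handle between 0.021 and 0.033 m and angle between amber_b_mid's own z axis and vertical below 0.1 rad and contact force between the fingers and amber_b below 0.1 N) or (x of amber_b_mid in the frame of divider_handle between -0.042 and 0.042 m and y of amber_b_mid in the frame of divider_handle between -0.072 and -0.028 m and z of amber_b_mid in the frame of divider_handle between 0.021 and 0.033 m and angle between amber_b_mid's own z axis and vertical below 0.1 rad and contact force between the fingers and amber_b below 0.1 N))), for 0.2 s.
At the end, for the whole second after the job is handed in: Divider flat on the white caps (0.05 rad), centred on the crate within 20 mm along each crate axis, sides within 0.17 rad of it. Both amber bottles upright on it (0.1 rad), one on each side of the handle, 28 to 72 mm from its line, within 42 mm along it. All released, at rest (all of step 1 and ((x of amber_a_mid in the frame of divider_handle between -0.042 and 0.042 m and y of amber_a_mid in the frame of divider_handle between 0.028 and 0.072 m and z of amber_a_mid in the frame of divider_handle between 0.021 and 0.033 m and angle between each of amber_a_mid, amber_b_mid's own z axis and vertical below 0.1 rad and contact force between the fingers and amber_a below 0.1 N and x of amber_b_mid in the frame of divider_handle between -0.042 and 0.042 m and y of amber_b_mid in the frame of divider_handle between -0.072 and -0.028 m and z of amber_b_mid in the frame of divider_handle between 0.021 and 0.033 m and contact force between the fingers and amber_b below 0.1 N) or (x of amber_a_mid in the frame of divider_handle between -0.042 and 0.042 m and y of amber_a_mid in the frame of divider_handle between -0.072 and -0.028 m and z of amber_a_mid in the frame of divider_handle between 0.021 and 0.033 m and angle between each of amber_a_mid, amber_b_mid's own z axis and vertical below 0.1 rad and contact force between the fingers and amber_a below 0.1 N and x of amber_b_mid in the frame of divider_handle between -0.042 and 0.042 m and y of amber_b_mid in the frame of divider_handle between 0.028 and 0.072 m and z of amber_b_mid in the frame of divider_handle between 0.021 and 0.033 m and contact force between the fingers and amber_b below 0.1 N)) and linear speed of each of amber_a, amber_b, divider below 0.02 m/s); the robot touches nothing.
It fails at once if amber bottle a is dropped or knocked (moves faster than 0.4 m/s while the fingers do not touch it) (linear speed of amber_a above 0.4 m/s and contact force between the fingers and amber_a below 0.05 N).
It fails at once if amber bottle b is dropped or knocked (moves faster than 0.4 m/s while the fingers do not touch it) (linear speed of amber_b above 0.4 m/s and contact force between the fingers and amber_b below 0.05 N).
It fails at once if the divider is dropped or knocked (moves faster than 0.4 m/s while the fingers do not touch it) (linear speed of divider above 0.4 m/s and contact force between the fingers and divider below 0.05 N).
It fails at once if the flask, beaker or dish is disturbed (moved more than 20 mm) (distance of any of flask_mid, beaker_mid, dish_mid from where it was at the start of the episode above 0.02 m).
It also fails if it takes over 69 s, if anything falls off the work surface, if the arm or the gripper's body presses on something with over 40 N, if the wrist force passes 120 N, or if a joint passes its speed limit or range.

ROBOT

A 6-joint arm with a two-finger parallel gripper is mounted at the origin on a cart in front of the work surface, level with it; the furniture and walls round the work are solid. World frame = base frame: x ahead of the robot, y to its left, z up, the work surface at z = 0. Lengths are in m, angles in rad, forces in N, time in s.
With the tool pointing down it reaches from about 0.2 to 0.875 m from the base axis. Payload 3.4 kg.
Tool frame: the origin (TCP) lies midway between the tips of the shut fingers; the grasp point (between the pads) lies 19 mm behind it; z points along the fingers, y is the direction in which the jaws open and shut (so a half turn about z gives the same grasp; the last joint's range is limited). The gripper opens to 94 mm and grips with 3 to 60 N. Pads are 16 mm wide; open, the fingers measure 119 mm over their backs; the gripper's body (75 mm by 177 mm) begins 78 mm behind the grasp point.
Start: joints at [0.998, 0.276, 1.505, -0, 1.361, -0.121], TCP at [0.251, 0.517, 0.205] pointing down, gripper open.
Joint ranges: [-2.89, 2.89], [-0.75, 2.08], [0.22, 2.7], [-1.18, 4.32], [0.11, 2.71], [-2.7, 2.7]. Speed limits (rad/s): [2.57, 2.57, 3.14, 3.14, 3.14, 3.14].

INTERFACE

Orientations are given as a unit quaternion [x, y, z, w].
In Python, from rig import env gives the robot as it stands.
- The arm moves only by the shell command python3 -m crank 'ROWS'. ROWS is text: rows parted by semicolons, each of 7 numbers parted by spaces: the finger opening in mm, from 0 to 94, then the shift along the world's x, y, z in mm, then the turn, a rotation vector about the world's x, y, z in rad. A call has 1 to 10 rows; each row shifts and turns the pose as measured when the row begins; what a row does not reach is not made up. A row lasts 1/8 s, in which the tool goes at most 62.5 mm and 10.7 degrees, less where a joint would pass 70% of its speed; a pose out of reach is approached as far as the arm can. A call with a gripper value outside its range is refused whole. The fingers move at their own pace and stop on an object; the grip force is fixed at half the most. Time passes only in rows, so rows that do not move let the fingers close. It gives the time, the measured TCP pose, the force and the opening at its end, in the units of the state.
- env.read_state(): the state, without advancing time (a new reading comes with each control period).
- env.snapshot(name): name is "scene" or "top" or "wrist"; returns a dict with "image" (480x640x3 uint8, blue, green, red), "depth" (480x640 float32, m along the optical axis (not along the pixel's ray), 0 where there is no reading), "K" (3x3 intrinsics, pixels), "rvec" (rotation vector, rad) and "tvec" (3), from world to camera coordinates, as OpenCV has them. Camera axes: x right, y down, z forward; pixel columns grow to the right and rows downward; lengths in m; the calibration is good to about 2 mm. A picture is of the moment at which its call begins.
- env.hand_in(): hands the job in, once; it reports no verdict.
The state is a dict: "clock": time; "joint_positions": joint angles; "joint_velocities": joint speeds; "tau": joint torques, N m; "position": TCP position; "orientation": TCP orientation; "ft_force": force on the tool from outside, world axes, zero at the start; "moment": the same for the moment, N m; "width": opening from 0.0 (shut) to 1.0 (fully open).
Only numpy, scipy, OpenCV 4.12 (cv2) and the standard library are available. Lean on these libraries where they do the work, as an engineer would, in place of code of your own. Each camera call takes 0.05 s, during which the arm holds its last target.

## Working session

There is one attempt and no reset: what is moved stays moved. The work goes in short steps, Python scripts to look and compute and a shell command to move; the robot and the scene stay as the last step left them, time stands still between calls to the robot, and variables do not carry over. Pictures are saved under pics/ and viewed, and the job is handed in when it is done.

```bash
ls; mkdir -p pics; python3 - <<'E'
from rig import env
import cv2,json
s=env.read_state(); print({k:(v if not hasattr(v,'tolist') else v.tolist()) for k,v in s.items()})
for n in("scene","top"):
    r=env.snapshot(n); cv2.imwrite(f"pics/{n}0.png",r["image"]); import numpy as np
    np.savez(f"{n}0.npz",**r); print(n,r["K"],r["rvec"],r["tvec"])
E
```

```text
pics
{'clock': 0.0, 'joint_positions': [0.9980375264857707, 0.27659033832997165, 1.5061122193919854, 5.927516828976486e-07, 1.3607086153717103, -0.12095955658083657], 'joint_velocities': [0.0002180616587455015, -0.0002610819658817123, 0.001644491709720272, 0.001996899235638477, 0.0019095015680234168, -0.00036210882272334375], 'tau': [-0.00036400654607859906, -40.459574460983276, -23.722524046897888, 0.07029508939012885, 0.03455057507380843, -0.00017144760022347327], 'position': [0.25070984019462955, 0.5168330708262687, 0.20461574776093672], 'orientation': [0.22398318572800732, 0.9745925844977379, -0.0008550102055433564, -0.00030937146128016464], 'ft_force': [-0.33139795383919457, 0.6925575214857831, 0.5649734193831298], 'moment': [0.000643879600903405, 0.019425804032262024, -0.03372213871005662], 'width': 1.0024890151509087}
scene [[537.97526053   0.         318.5147852 ]
 [  0.         537.97526053 249.26811991]
 [  0.           0.           1.        ]] [ 2.14310229 -0.92954264  0.43481256] [-0.38198561  0.34718721  0.99097062]
top [[484.167073     0.         316.9405365 ]
 [  0.         484.167073   243.24313202]
 [  0.           0.           1.        ]] [ 2.12656397 -2.10580363  0.19528567] [0.03547628 0.59674135 1.08729825]
```

View pics/scene0.png

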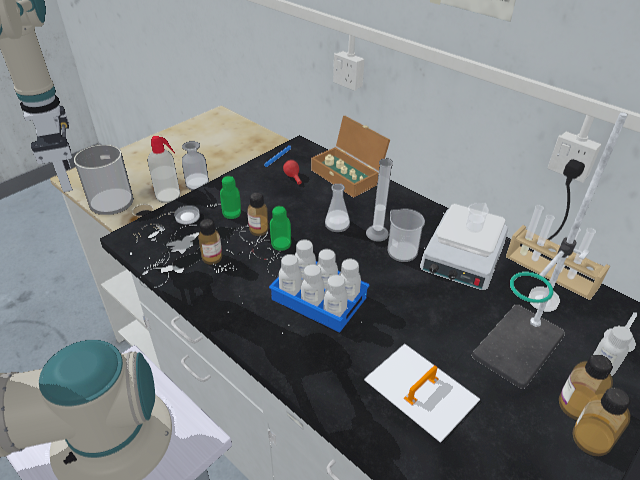

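View pics/top0.png

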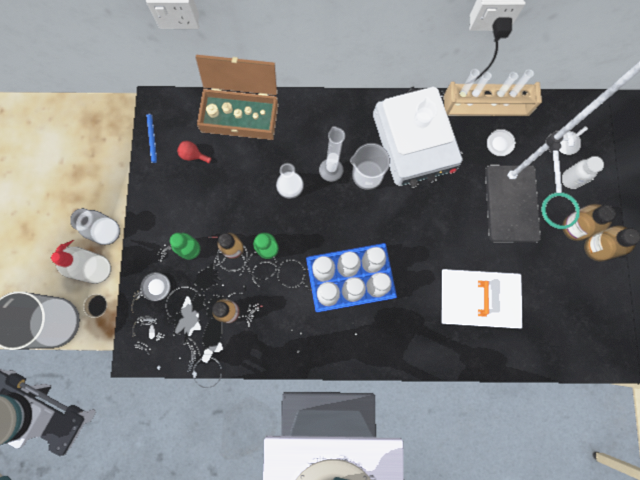

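The top view shows the crate at (351,277), the divider at (482,298) with its orange bar, two small amber bottles at (230,244) and (226,311), and green look-alikes at (184,245) and (265,245). Two larger brown bottles lie at (585,222) and (612,242). The flask is at (289,180), the beaker at (370,167) and the dish at (155,287). Next I'll measure them all.

```bash
cat > h.py <<'E'
import numpy as np,cv2
from rig import env
def cloud(r):
    K=r["K"];R,_=cv2.Rodrigues(r["rvec"]);t=np.ravel(r["tvec"])
    d=r["depth"];v,u=np.mgrid[:d.shape[0],:d.shape[1]]
    p=np.stack([(u-K[0,2])/K[0,0]*d,(v-K[1,2])/K[1,1]*d,d],-1)
    w=(p-t)@R
    w[d<=0]=np.nan
    return w
def px(r,p):
    return cv2.projectPoints(np.array(p,float).reshape(-1,3),r["rvec"],r["tvec"],r["K"],None)[0].reshape(-1,2)
E
python3 - <<'E'
from h import *
for n in("top","scene"):
    r=dict(np.load(n+"0.npz")); w=cloud(r)
    hsv=cv2.cvtColor(r["image"],cv2.COLOR_BGR2HSV)
    print(n)
    def reg(nm,box,mask,zl,zh):
        u0,v0,u1,v1=box
        m=np.zeros(mask.shape,bool);m[v0:v1,u0:u1]=True
        m&=mask&(w[...,2]>zl)&(w[...,2]<zh); P=w[m]
        if len(P)<10: print(nm,'few',len(P));return
        rc=cv2.minAreaRect(P[:,:2].astype(np.float32)*1000)
        print(nm,len(P),'med',P[:,:].mean(0).round(3),'z',np.percentile(P[:,2],[2,50,98]).round(3),'rect',np.round(rc[0],1),np.round(rc[1],1),round(rc[2],1))
    al=np.ones(hsv.shape[:2],bool)
    H,S,V=[hsv[...,i] for i in range(3)]
    blue=(H>100)&(H<125)&(S>150); orange=(H>5)&(H<22)&(S>180)&(V>150)
    white=(S<50)&(V>170)
    if n=="top":
        reg('crate rim',(300,235,405,320),blue,.040,.05)
        reg('caps',(300,235,405,320),al,.110,.125)
        reg('sheet',(435,260,530,335),white,-.003,.012)
        reg('handle',(435,260,530,335),orange,.035,.06)
        reg('ambA',(215,228,246,262),al,.105,.13); reg('ambB',(208,294,242,326),al,.105,.13)
        reg('ambA all',(215,228,246,262),al,.02,.2); reg('ambB all',(208,294,242,326),al,.02,.2)
        reg('greenL',(165,228,205,265),al,.1,.2);reg('greenR',(252,228,282,262),al,.1,.2)
        reg('bigs',(560,200,640,265),al,.05,.3)
        reg('flask',(270,160,308,200),al,.02,.2);reg('beaker',(350,140,392,192),al,.02,.2);reg('dish',(138,270,175,303),al,.004,.05)
        reg('balance',(370,85,465,188),al,.02,.3); reg('grad',(315,125,347,182),al,.02,.35)
    else:
        reg('crate rim',(265,265,375,330),blue,.040,.05)
        reg('caps',(265,230,375,330),al,.113,.125)
        reg('sheet',(360,340,485,445),white,-.003,.012)
        reg('handle',(360,340,485,445),orange,.035,.06)
        reg('ambA',(246,190,270,238),al,.02,.13); reg('ambB',(196,218,224,265),al,.02,.13)
        reg('ambAtop',(246,190,270,238),al,.11,.13); reg('ambBtop',(196,218,224,265),al,.11,.13)
        reg('bigs',(560,350,632,450),al,.02,.3);reg('flask',(322,180,352,235),al,.02,.2);reg('beaker',(386,205,425,262),al,.02,.2)
        reg('dish',(172,204,203,228),al,.004,.05)
i=cv2.imread("pics/top0.png"); j=cv2.imread("pics/scene0.png")
a=cv2.resize(i[220:330,140:290],None,fx=3.2,fy=3.2); b=cv2.resize(j[180:275,180:310],None,fx=2.4,fy=2.4)
cv2.imwrite("pics/crop1.png",a);cv2.imwrite("pics/crop2.png",cv2.resize(j[170:290,170:330],None,fx=4,fy=4))
E
```

```text
top
crate rim 848 med [ 0.51  -0.033  0.045] z [0.04  0.045 0.049] rect [518.3 -37.9] [132.2 191.7] 10.7
caps 1344 med [ 0.518 -0.038  0.117] z [0.112 0.117 0.122] rect [518.2 -37.9] [ 97.2 156.5] 11.0
sheet 4030 med [ 0.475 -0.356  0.006] z [0.001 0.006 0.01 ] rect [ 475.9 -357.9] [194.5 132.3] 87.0
handle 14 med [ 0.487 -0.353  0.041] z [0.037 0.041 0.046] rect [ 473.1 -351.7] [ 8.1 75.3] 83.8
ambA 186 med [0.59  0.248 0.115] z [0.109 0.115 0.12 ] rect [591.8 248. ] [32.7 33. ] 4.0
ambB 195 med [0.436 0.253 0.115] z [0.108 0.115 0.121] rect [436.7 253.3] [30.9 34. ] 2.5
ambA all 492 med [0.585 0.243 0.087] z [0.028 0.082 0.119] rect [587.7 246.4] [44.6 51.3] 37.4
ambB all 491 med [0.434 0.246 0.089] z [0.032 0.083 0.119] rect [435.2 250.5] [46.5 50.9] 71.7
greenL 196 med [0.589 0.356 0.114] z [0.102 0.115 0.119] rect [590.  356.8] [33.9 31.9] 11.2
greenR 185 med [0.59  0.164 0.115] z [0.106 0.115 0.12 ] rect [590.4 164.7] [32.2 31.8] 2.7
bigs 2300 med [ 0.621 -0.601  0.115] z [0.053 0.106 0.244] rect [ 635.4 -563.1] [235.1 113. ] 82.4
flask 610 med [0.746 0.111 0.069] z [0.022 0.06
[... 880 characters left out ...]
116] rect [587.  241.5] [43.1 52.7] 45.5
ambB 723 med [0.43  0.24  0.071] z [0.022 0.073 0.116] rect [434.2 247.5] [46.8 51.8] 40.0
ambAtop 80 med [0.591 0.245 0.114] z [0.111 0.114 0.117] rect [591.1 244.8] [30.9 30.3] 39.5
ambBtop 98 med [0.437 0.25  0.114] z [0.111 0.114 0.117] rect [437.5 252.3] [31.2 32. ] 72.4
bigs 4793 med [ 0.62  -0.624  0.09 ] z [0.025 0.096 0.143] rect [ 670.8 -610.2] [223.2  99.8] 17.5
flask 743 med [0.762 0.114 0.065] z [0.021 0.057 0.126] rect [816.6 157.1] [215.8  62.9] 38.0
beaker 1450 med [ 0.781 -0.089  0.073] z [0.024 0.076 0.109] rect [781.8 -89.4] [143.3  84.3] 44.9
dish 197 med [0.496 0.433 0.008] z [0.004 0.008 0.016] rect [496.2 431.1] [77.9 66. ] 63.5
```

View pics/crop2.png

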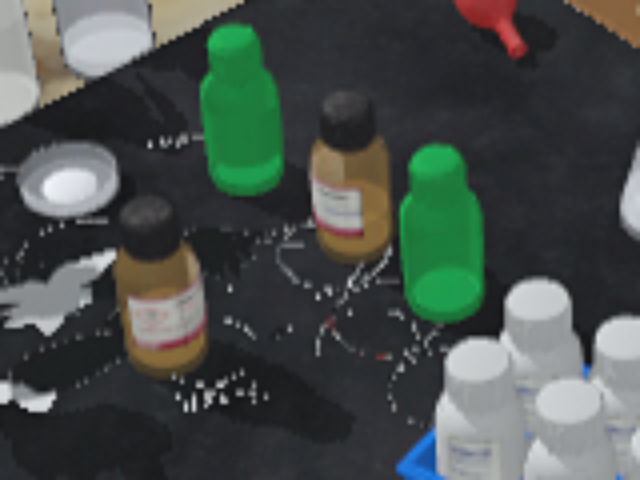

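Both amber bottles meant are confirmed, at scene pixels (258,213) and (210,242). Their tops are at 0.115 m and their caps about 33 mm. The greens have the same shape but the wrong colour, and the two at the right are too big.

Measurements:
- **Crate:** centre (518.5, -38.5) mm, yaw +10.8°
- **Divider bar:** (475.5, -357.5) mm, divider yaw about -3°
- **Ambers:** (591.5, 247) and (437, 252.5) mm

I'll go to the divider first.

```bash
python3 -m crank '94 15 -58 0 0 0 0.04;94 15 -58 0 0 0 0.04;94 15 -58 0 0 0 0.04;94 15 -58 0 0 0 0.04;94 15 -58 0 0 0 0.04;94 15 -58 0 0 0 0.04;94 15 -58 0 0 0 0.04;94 15 -58 0 0 0 0.04;94 15 -58 0 0 0 0.04;94 15 -58 0 0 0 0.04'
```

```text
clock: 1.35
position: [0.4007, -0.0773, 0.2018]
orientation: [0.014, 1.0, -0.001, 0.002]
ft_force: [1.3, 1.1, -0.1]
width: 1.0
```

```bash
python3 -m crank '94 15 -56 -5 0 0 0;94 15 -56 -5 0 0 0;94 15 -56 -10 0 0 0;94 15 -56 -20 0 0 0;94 12 -48 -20 0 0 0;94 0 0 0 0 0 0'
python3 - <<'E'
from h import *
from scipy.spatial.transform import Rotation as Ro
r=env.snapshot("wrist");cv2.imwrite("pics/w1.png",r["image"]);w=cloud(r)
hsv=cv2.cvtColor(r["image"],cv2.COLOR_BGR2HSV);H,S,V=[hsv[...,i] for i in range(3)]
m=(H>5)&(H<22)&(S>180)&(V>120)&(w[...,2]>.036)&(w[...,2]<.05)
P=w[m]*1000;print(len(P),P.mean(0));
if len(P)>5: print(cv2.minAreaRect(P[:,:2].astype(np.float32)),np.percentile(P[:,2],[5,50,95]))
m=(S<50)&(V>150)&(abs(w[...,2]-.005)<.006);P=w[m]*1000;print(len(P),cv2.minAreaRect(P[:,:2].astype(np.float32)))
s=env.read_state();R=Ro.from_quat(s["orientation"]).as_matrix();print(s["position"],np.degrees(np.arctan2(R[1,1],R[0,1])),R[:,2],s["joint_positions"])
E
```

```text
clock: 2.1
position: [0.4732, -0.3621, 0.1379]
orientation: [0.018, 1.0, -0.0, 0.002]
ft_force: [0.0, 0.4, -0.6]
width: 0.998
1228 [ 472.8544277  -355.63968436   42.23873829]
((474.5704040527344, -355.4315185546875), (9.728277206420898, 78.73995208740234), 87.169677734375) [40.49919082 42.3677712  43.59953968]
29708 ((476.2013854980469, -354.9066162109375), (190.942626953125, 131.91793823242188), 87.09127044677734)
[ 0.47302483 -0.36028862  0.13872825] 87.99290194671318 [ 4.15712471e-03 -3.30397469e-04 -9.99991305e-01] [-0.76966529  0.34630253  1.57162847  0.00282741  1.22044759 -2.3063977 ]
```

View pics/w1.png

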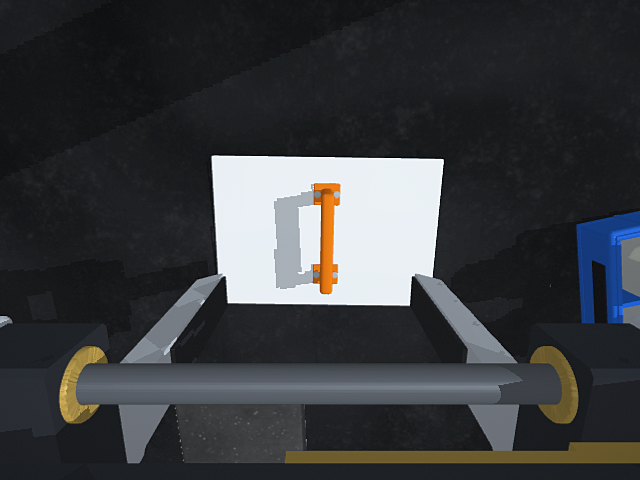

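The wrist view shows the bar at about (327,240), running between the open fingers, and the depth puts it at (475.5, -355.5). I'll descend and grip.

```bash
python3 -m crank '94 2 4 -30 0 0 -0.015;94 0 0 -35 0 0 0;94 0 0 -30 0 0 0;94 0 0 -20 0 0 0;94 0 0 0 0 0 0'
```

```text
clock: 2.78
position: [0.4747, -0.3488, 0.025]
orientation: [0.023, 1.0, 0.0, 0.003]
ft_force: [0.1, -0.0, 1.0]
width: 1.0
```

```bash
python3 -m crank '94 0 -6 -7 0 0 0;94 0 0 0 0 0 0'
```

```text
clock: 3.02
position: [0.4757, -0.3547, 0.0201]
orientation: [0.022, 1.0, -0.001, 0.004]
ft_force: [-0.5, 0.4, 0.9]
width: 0.998
```

```bash
python3 -m crank '0 0 0 -2 0 0 0;0 0 0 0 0 0 0;0 0 0 0 0 0 0;0 0 0 0 0 0 0;0 0 0 0 0 0 0;0 0 0 0 0 0 0'
```

```text
clock: 3.78
position: [0.4766, -0.3557, 0.0198]
orientation: [0.023, 1.0, -0.002, 0.006]
ft_force: [0.3, -0.5, 0.4]
width: 0.398
```

```bash
python3 -m crank '0 0 0 0 0 0 0;0 0 0 0 0 0 0;0 0 0 0 0 0 0;0 0 0 0 0 0 0;0 0 0 0 0 0 0'
```

```text
clock: 4.4
position: [0.4766, -0.3557, 0.0197]
orientation: [0.023, 1.0, -0.002, 0.006]
ft_force: [0.1, -0.6, 0.0]
width: 0.101
```

Gripped: the opening is 9.5 mm, which matches the 10 mm bar. Now lift.

```bash
python3 -m crank '0 0 0 10 0 0 0;0 0 0 25 0 0 0;0 0 0 35 0 0 0;0 0 0 40 0 0 0;0 0 0 40 0 0 0;0 0 0 20 0 0 0;0 0 0 0 0 0 0'
python3 - <<'E'
from h import *
r=env.snapshot("top");cv2.imwrite("pics/t2.png",r["image"])
E
```

```text
clock: 5.28
position: [0.4743, -0.3534, 0.1959]
orientation: [0.023, 1.0, -0.0, 0.004]
ft_force: [0.0, -0.3, -2.0]
width: 0.104
```

View pics/t2.png

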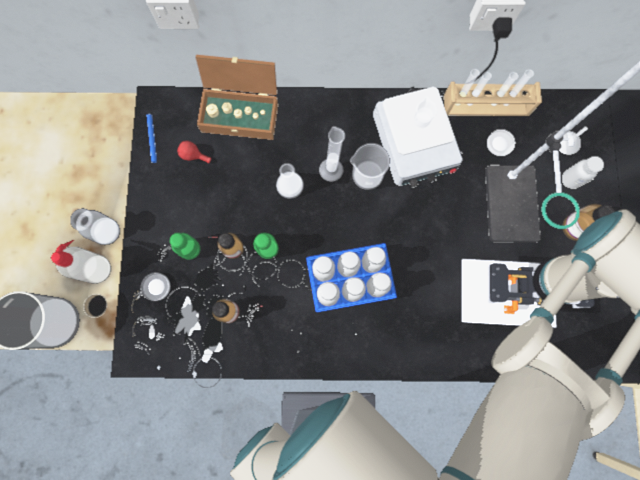

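```bash
python3 -m crank '0 4 25 0 0 0 0.02;0 7 45 0 0 0 0.04;0 7 50 0 0 0 0.04;0 7 50 0 0 0 0.04;0 7 50 0 0 0 0.04;0 6 45 0 0 0 0.03;0 3 25 0 0 0 0.02;0 1 10 0 0 0 0.005;0 0 0 0 0 0 0;0 0 0 0 0 0 0'
python3 - <<'E'
from h import *
from scipy.spatial.transform import Rotation as Ro
s=env.read_state();R=Ro.from_quat(s["orientation"]).as_matrix();print(s["position"],np.degrees(np.arctan2(R[1,1],R[0,1])),R[:,2])
r=env.snapshot("top");w=cloud(r);cv2.imwrite("pics/t3.png",r["image"])
hsv=cv2.cvtColor(r["image"],cv2.COLOR_BGR2HSV);H,S,V=[hsv[...,i] for i in range(3)]
m=(S<60)&(V>120)&(w[...,2]>.15)&(w[...,2]<.2);m[:, :270]=0;m[:,450:]=0;P=w[m]*1000
print(len(P),np.percentile(P[:,2],[2,50,98]),cv2.minAreaRect(P[:,:2].astype(np.float32)))
A=np.c_[P[:,:2],np.ones(len(P))];print(np.linalg.lstsq(A,P[:,2],rcond=None)[0])
E
```

```text
clock: 6.58
position: [0.5053, -0.0302, 0.182]
orientation: [-0.102, 0.995, 0.009, -0.008]
ft_force: [0.7, -0.6, -1.4]
width: 0.105
[ 0.50529737 -0.03016205  0.18200246] 101.68706177656136 [-0.01765359  0.01631391 -0.99971106]
4457 [151.59403645 169.88518414 198.61717634] ((755.412841796875, -54.88093566894531), (655.8091430664062, 422.0617370605469), 0.016102470457553864)
[1.04720587e-02 4.36838830e-03 1.64474690e+02]
```

View pics/t3.png

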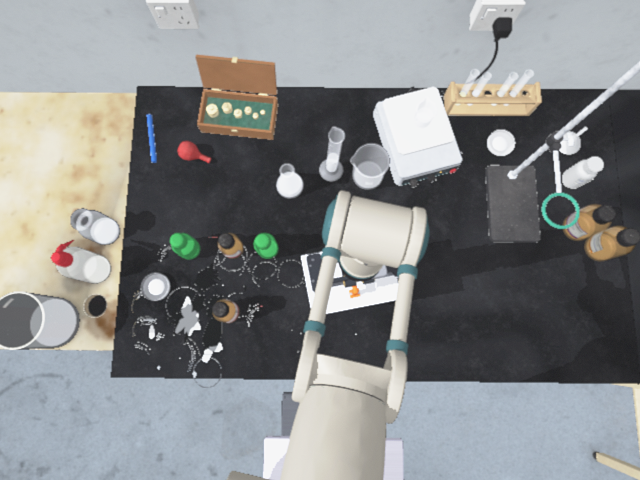

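```bash
python3 -m crank '0 7 -5 0 -0.008 -0.009 -0.01;0 6 -4 0 -0.008 -0.009 0;0 0 0 0 0 0 0;0 0 0 0 0 0 0'
cat > st.py <<'E'
from h import *
from scipy.spatial.transform import Rotation as Ro
s=env.read_state();R=Ro.from_quat(s["orientation"]).as_matrix();print((s["position"]*1000 if hasattr(s["position"],'shape') else np.array(s["position"])*1000).round(1),'yaw',np.degrees(np.arctan2(R[1,1],R[0,1])).round(2),'tilt',R[:,2].round(4),'w',round(s["width"]*94,1),'t',s["clock"],np.round(s["ft_force"],1))
E
python3 st.py; python3 - <<'E'
from h import *
r=env.snapshot("scene");cv2.imwrite("pics/s3.png",r["image"]); np.savez("s3.npz",**r)
E
```

```text
clock: 7.12
position: [0.5196, -0.0425, 0.182]
orientation: [-0.094, 0.996, -0.001, 0.001]
ft_force: [-0.3, -0.6, -1.1]
width: 0.104
[519.6 -42.5 182. ] yaw 100.82 tilt [ 0.0022 -0.0012 -1.    ] w 9.8 t 7.125 [-0.3 -0.6 -1.1]
```

View pics/s3.png

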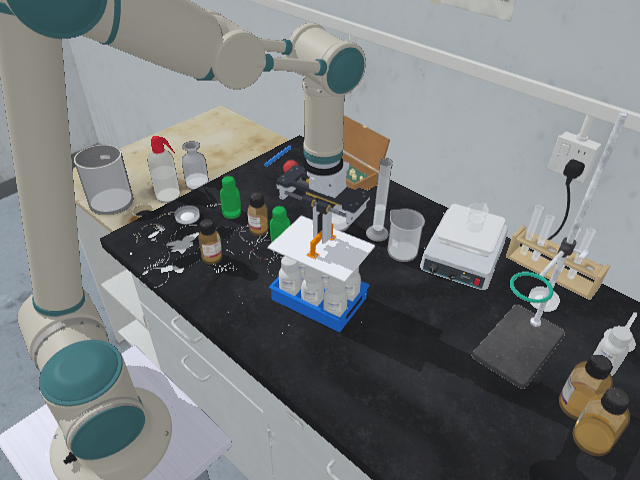

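The scene view shows the sheet held level above the caps, centred near (322,246). I'll measure it before lowering.

```bash
python3 - <<'E'
from h import *
r=dict(np.load("s3.npz"));w=cloud(r)
hsv=cv2.cvtColor(r["image"],cv2.COLOR_BGR2HSV);H,S,V=[hsv[...,i] for i in range(3)]
m=(S<60)&(V>120)&(abs(w[...,2]-.167)<.015);m[:,:265]=0;m[:,380:]=0;m[:212]=0;m[285:]=0
P=w[m]*1000;print(len(P),np.percentile(P[:,2],[2,50,98]),cv2.minAreaRect(P[:,:2].astype(np.float32)))
A=np.c_[P[:,:2],np.ones(len(P))];print(np.linalg.lstsq(A,P[:,2],rcond=None)[0])
E
```

```text
3190 [163.67031559 166.84014228 169.85533463] ((518.994384765625, -44.543121337890625), (134.83602905273438, 192.4239044189453), 11.093730926513672)
[-4.93693240e-03 -2.42307717e-03  1.69241875e+02]
```

```bash
python3 -m crank '0 0 4 -12 0 0 0;0 0 0 -12 0 0 0;0 0 0 -8 0 0 0;0 0 0 -4 0 0 0;0 0 0 0 0 0 0'; python3 st.py
```

```text
clock: 7.8
position: [0.5186, -0.0376, 0.1425]
orientation: [-0.095, 0.996, -0.0, -0.0]
ft_force: [-0.4, 0.4, -2.1]
width: 0.105
[518.6 -37.6 142.5] yaw 100.86 tilt [-1.e-04 -6.e-04 -1.e+00] w 9.9 t 7.8 [-0.4  0.4 -2.1]
```

```bash
python3 -m crank '0 0 0 -3 0 0 0;0 0 0 0 0 0 0;0 0 0 -2 0 0 0;0 0 0 0 0 0 0'; python3 st.py;
```

```text
clock: 8.3
position: [0.5193, -0.0379, 0.138]
orientation: [-0.095, 0.996, -0.001, 0.001]
ft_force: [0.5, 0.0, -2.3]
width: 0.105
[519.3 -37.9 138. ] yaw 100.85 tilt [ 0.0018 -0.0011 -1.    ] w 9.8 t 8.3 [ 0.5  0.  -2.3]
```

```bash
python3 -m crank '0 0 0 -2 0 0 0;0 0 0 0 0 0 0'; python3 st.py;
```

```text
clock: 8.55
position: [0.5197, -0.0381, 0.1367]
orientation: [-0.095, 0.996, -0.001, 0.001]
ft_force: [-0.0, 0.6, -1.2]
width: 0.101
[519.7 -38.1 136.7] yaw 100.86 tilt [ 0.003  -0.0016 -1.    ] w 9.5 t 8.55 [-0.   0.6 -1.2]
```

```bash
python3 -m crank '0 0 0 -2 0 0 0;0 0 0 0 0 0 0'; python3 st.py;
```

```text
clock: 8.8
position: [0.5202, -0.0385, 0.137]
orientation: [-0.095, 0.995, -0.002, 0.002]
ft_force: [-0.1, 0.5, -2.3]
width: 0.104
[520.2 -38.5 137. ] yaw 100.87 tilt [ 0.0053 -0.0027 -1.    ] w 9.8 t 8.8 [-0.1  0.5 -2.3]
```

```bash
python3 -m crank '0 0 0 -3 0 0 0;0 0 0 0 0 0 0'; python3 st.py;
```

```text
clock: 9.05
position: [0.5211, -0.0388, 0.137]
orientation: [-0.095, 0.995, -0.002, 0.004]
ft_force: [0.3, 0.7, -1.7]
width: 0.102
[521.1 -38.8 137. ] yaw 100.88 tilt [ 0.0085 -0.0038 -1.    ] w 9.5 t 9.05 [ 0.3  0.7 -1.7]
```

```bash
cat > sheet.py <<'E'
from h import *
def sheet(zc=.122,dz=.012):
    r=env.snapshot("scene");w=cloud(r)
    hsv=cv2.cvtColor(r["image"],cv2.COLOR_BGR2HSV);H,S,V=[hsv[...,i] for i in range(3)]
    m=(S<60)&(V>120)&(abs(w[...,2]-zc)<dz);m[:,:265]=0;m[:,380:]=0;m[:212]=0;m[310:]=0
    P=w[m]*1000;print(len(P),np.percentile(P[:,2],[2,50,98]),cv2.minAreaRect(P[:,:2].astype(np.float32)))
    A=np.c_[P[:,:2],np.ones(len(P))];print(np.linalg.lstsq(A,P[:,2],rcond=None)[0])
    return r
if __name__=="__main__":
    import sys
    r=sheet();cv2.imwrite(f"pics/{sys.argv[1]}.png",cv2.resize(r["image"][190:350,220:420],None,fx=4,fy=3.75))
E
python3 sheet.py s4
```

```text
3094 [118.40312188 121.88723523 125.02813259] ((521.320556640625, -40.433677673339844), (133.59739685058594, 192.03004455566406), 10.883623123168945)
[ 3.75534887e-04 -4.37826751e-03  1.21431020e+02]
```

View pics/s4.png

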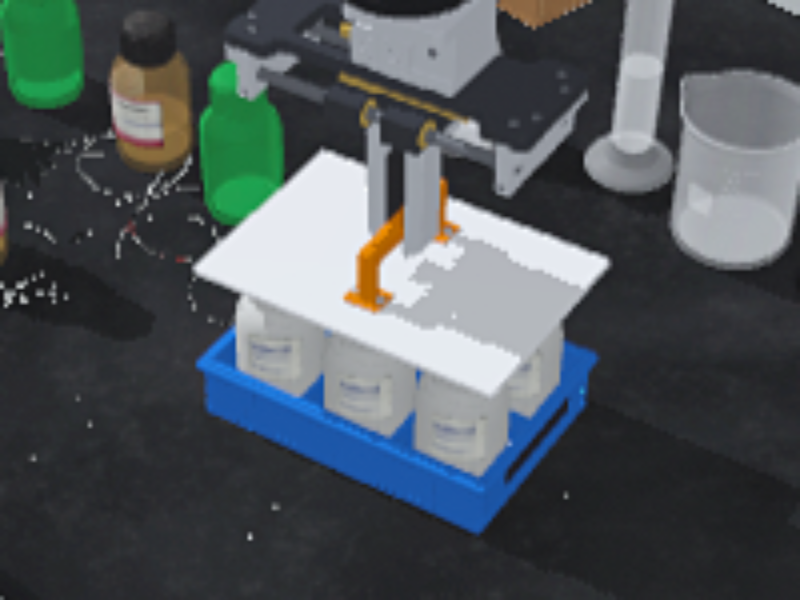

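The sheet's top is at 121.9 mm, so it rests on the caps. It is centred within 2 mm and its yaw is 10.9°. Now release.

```bash
python3 -m crank '50 0 0 0 0 0 0;50 0 0 0 0 0 0;50 0 0 0 0 0 0;50 0 0 0 0 0 0'; python3 st.py;
```

```text
clock: 9.6
position: [0.5211, -0.0388, 0.1356]
orientation: [-0.095, 0.995, -0.002, 0.004]
ft_force: [-0.1, -0.3, -0.2]
width: 0.492
[521.1 -38.8 135.6] yaw 100.88 tilt [ 0.0074 -0.0035 -1.    ] w 46.2 t 9.6 [-0.1 -0.3 -0.2]
```

```bash
python3 -m crank '50 0 0 15 0 0 0;50 0 0 25 0 0 0;50 0 0 35 0 0 0;50 0 0 10 0 0 0'; python3 st.py;python3 sheet.py s5
```

```text
clock: 10.1
position: [0.5209, -0.0388, 0.2248]
orientation: [-0.095, 0.995, -0.002, 0.004]
ft_force: [-0.2, -0.4, 0.7]
width: 0.531
[520.9 -38.8 224.8] yaw 100.88 tilt [ 0.0074 -0.0035 -1.    ] w 50.0 t 10.1 [-0.2 -0.4  0.7]
3277 [117.81570532 121.25836877 124.51135738] ((522.8216552734375, -40.18571472167969), (135.84291076660156, 193.17433166503906), 10.52869987487793)
[ 2.02433845e-03 -3.31937699e-04  1.20188466e+02]
```

View pics/s5.png

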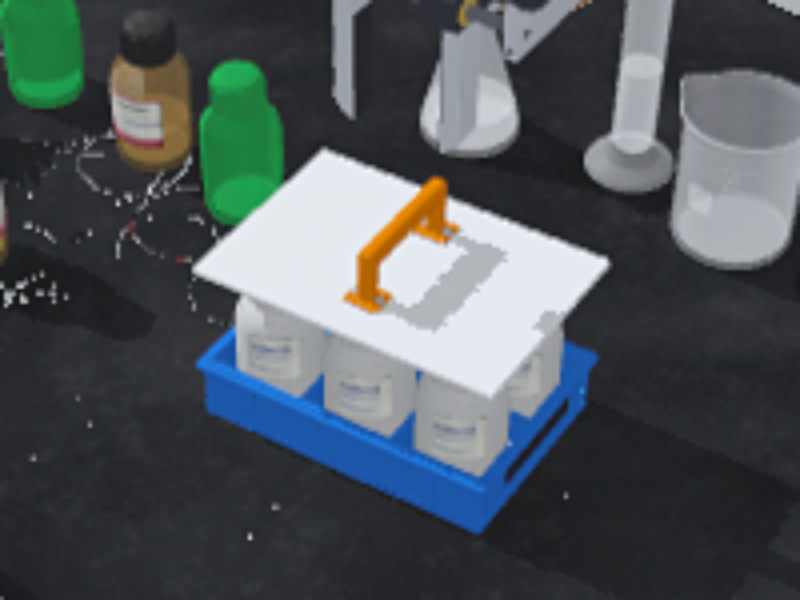

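The sheet lies flat and released, its handle at about (400,245) in the crop. Next is amber B.

```bash
python3 -m crank '94 -9 30 0 0 0 -0.17;94 -9 32 0 0 0 -0.175;94 -9 32 0 0 0 -0.175;94 -9 32 0 0 0 -0.175;94 -9 32 0 0 0 -0.175;94 -9 32 0 0 0 -0.175;94 -9 32 0 0 0 -0.175;94 -9 32 0 0 0 -0.175;94 -8 30 0 0 0 -0.17;94 0 0 0 0 0 0'; python3 st.py
```

```text
clock: 11.4
position: [0.4321, 0.2518, 0.2155]
orientation: [0.655, 0.756, -0.007, -0.005]
ft_force: [-0.1, -0.6, -0.4]
width: 1.0
[432.1 251.8 215.5] yaw 8.15 tilt [-0.0171 -0.0033 -0.9998] w 94.0 t 11.4 [-0.1 -0.6 -0.4]
```

```bash
python3 -m crank '94 5 0 -40 0.003 -0.017 0;94 0 0 -20 0 0 0;94 0 0 0 0 0 0'; python3 st.py; cat > wr.py <<'E'
from h import *
import sys
r=env.snapshot("wrist");w=cloud(r);cv2.imwrite(f"pics/{sys.argv[1]}.png",r["image"])
cx,cy=float(sys.argv[2]),float(sys.argv[3])
m=(abs(w[...,2]-.115)<.006)&(np.hypot(w[...,0]-cx,w[...,1]-cy)<.035)
P=w[m]*1000;print(len(P),P.mean(0),cv2.minEnclosingCircle(P[:,:2].astype(np.float32)))
E
python3 wr.py w2 .437 .252
```

```text
clock: 11.78
position: [0.4371, 0.249, 0.1528]
orientation: [0.652, 0.758, -0.002, 0.001]
ft_force: [-0.1, 0.6, 0.5]
width: 0.999
[437.1 249.  152.8] yaw 8.58 tilt [-5.0e-04 -3.6e-03 -1.0e+00] w 93.9 t 11.775 [-0.1  0.6  0.5]
2286 [436.4545266  256.92216939 114.22347182] ((436.76031494140625, 255.60731506347656), 17.314495086669922)
```

View pics/w2.png

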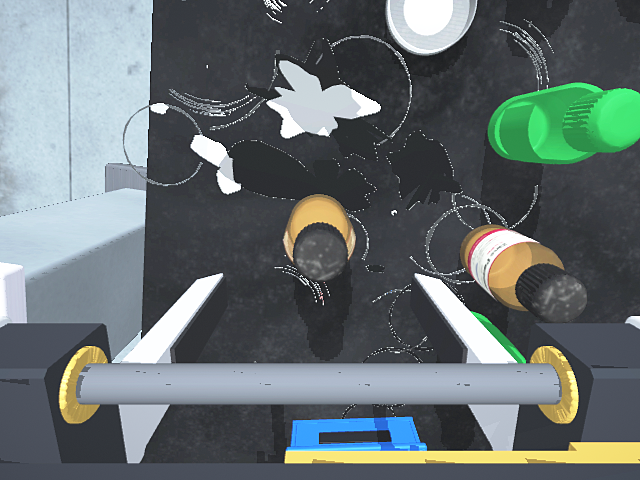

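Wrist view: the amber B cap is at (322,250), between the fingers, with its centre at about (437, 254). Descending.

```bash
python3 -m crank '94 0 4 -8 0 0 0;94 0 0 0 0 0 0;94 0 0 -30 0 0 0;94 0 0 -20 0 0 0;94 0 0 0 0 0 0'; python3 st.py
```

```text
clock: 12.45
position: [0.4411, 0.2538, 0.0977]
orientation: [0.652, 0.758, 0.003, 0.003]
ft_force: [-0.2, -0.4, 0.2]
width: 1.001
[441.1 253.8  97.7] yaw 8.63 tilt [ 8.6e-03 -5.0e-04 -1.0e+00] w 94.1 t 12.45 [-0.2 -0.4  0.2]
```

```bash
python3 -m crank '94 -4 0 -25 0 0.009 0;94 0 0 -22 0 0 0;94 0 0 -8 0 0 0;94 0 0 0 0 0 0'; python3 st.py
```

```text
clock: 12.95
position: [0.4413, 0.2556, 0.0463]
orientation: [0.651, 0.759, 0.004, 0.002]
ft_force: [0.4, 0.2, -0.2]
width: 1.003
[441.3 255.6  46.3] yaw 8.69 tilt [ 0.0085  0.003  -1.    ] w 94.3 t 12.95 [ 0.4  0.2 -0.2]
```

```bash
python3 -m crank '94 -5 -1 -6 -0.003 0.01 0;94 0 0 0 0 0 0'; python3 st.py;python3 -m crank '46 0 0 0 0 0 0;46 0 0 0 0 0 0;46 0 0 0 0 0 0;46 0 0 0 0 0 0;46 0 0 0 0 0 0;46 0 0 0 0 0 0'; python3 st.py
```

```text
clock: 13.2
position: [0.4371, 0.255, 0.0416]
orientation: [0.651, 0.759, 0.001, -0.0]
ft_force: [-0.5, -0.4, -0.8]
width: 0.999
[437.1 255.   41.6] yaw 8.7 tilt [ 7.e-04  1.e-03 -1.e+00] w 93.9 t 13.2 [-0.5 -0.4 -0.8]
clock: 13.95
position: [0.4375, 0.2553, 0.0425]
orientation: [0.651, 0.759, 0.001, 0.0]
ft_force: [-0.2, 0.5, -0.5]
width: 0.536
[437.5 255.3  42.5] yaw 8.7 tilt [ 0.0018  0.0017 -1.    ] w 50.4 t 13.95 [-0.2  0.5 -0.5]
```

```bash
python3 -m crank '0 0 0 0 0 0 0;0 0 0 0 0 0 0;0 0 0 0 0 0 0'; python3 st.py;
```

```text
clock: 14.32
position: [0.4375, 0.2553, 0.0425]
orientation: [0.651, 0.759, 0.001, 0.0]
ft_force: [-0.4, -0.2, 1.0]
width: 0.534
[437.5 255.3  42.5] yaw 8.7 tilt [ 0.0018  0.0016 -1.    ] w 50.2 t 14.325 [-0.4 -0.2  1. ]
```

Gripped at 50 mm, which fits the 52 mm body. Lift.

```bash
python3 -m crank '0 0 0 10 0 0 0;0 0 0 25 0 0 0;0 0 0 40 0 0 0;0 0 0 45 0 0 0;0 0 0 45 0 0 0;0 0 0 30 0 0 0;0 0 0 0 0 0 0;0 0 0 0 0 0 0'; python3 st.py; python3 - <<'E'
from h import *
r=env.snapshot("scene");cv2.imwrite("pics/s6.png",r["image"])
E
```

```text
clock: 15.32
position: [0.4342, 0.2537, 0.2435]
orientation: [0.651, 0.759, -0.001, -0.001]
ft_force: [0.3, 0.4, -2.3]
width: 0.533
[434.2 253.7 243.5] yaw 8.7 tilt [-1.6e-03 -2.0e-04 -1.0e+00] w 50.1 t 15.325 [ 0.3  0.4 -2.3]
```

View pics/s6.png

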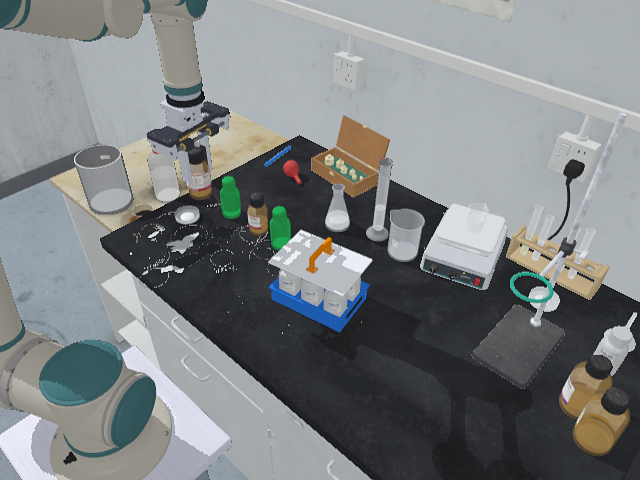

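The bottle hangs upright in the fingers at (200,172). I'll carry it to the far (-y) side of the handle, target (530, -88.6).

```bash
python3 -m crank '0 7 -25 0 0 0 0.01;0 13 -45 0 0 0 0.01;0 14 -50 0 0 0 0.01;0 14 -50 0 0 0 0.005;0 14 -50 0 0 0 0;0 14 -48 0 0 0 0;0 10 -35 0 0 0 0;0 5 -20 0 0 0 0;0 0 0 0 0 0 0;0 0 0 0 0 0 0'; python3 st.py
```

```text
clock: 16.62
position: [0.518, -0.0781, 0.2249]
orientation: [0.637, 0.771, -0.009, -0.014]
ft_force: [0.2, -0.3, -2.0]
width: 0.537
[518.  -78.1 224.9] yaw 10.89 tilt [-0.0335  0.0037 -0.9994] w 50.5 t 16.625 [ 0.2 -0.3 -2. ]
```

```bash
python3 -m crank '0 6 -5 0 -0.002 -0.017 0;0 6 -5 0 -0.002 -0.017 0;0 0 0 0 0 0 0;0 0 0 -15 0 0 0;0 0 0 -15 0 0 0;0 0 0 0 0 0 0'; python3 st.py
```

```text
clock: 17.38
position: [0.5293, -0.0854, 0.1921]
orientation: [0.635, 0.772, 0.001, 0.0]
ft_force: [-0.3, -1.5, -1.3]
width: 0.535
[529.3 -85.4 192.1] yaw 11.1 tilt [ 1.e-03  9.e-04 -1.e+00] w 50.3 t 17.375 [-0.3 -1.5 -1.3]
```

```bash
python3 -m crank '0 0 -3 -10 0 0 0;0 0 0 -8 0 0 0;0 0 0 -3 0 0 0;0 0 0 0 0 0 0'; python3 st.py;python3 sheet.py s7
```

```text
clock: 17.88
position: [0.5294, -0.0888, 0.1694]
orientation: [0.635, 0.772, 0.001, -0.0]
ft_force: [-0.7, -0.6, -2.8]
width: 0.537
[529.4 -88.8 169.4] yaw 11.09 tilt [ 7.e-04  9.e-04 -1.e+00] w 50.5 t 17.875 [-0.7 -0.6 -2.8]
2706 [117.68849655 121.2430346  125.29777016] ((521.252197265625, -40.38361358642578), (133.62069702148438, 192.3956756591797), 10.757307052612305)
[ 2.75418576e-03 -2.83014716e-03  1.19800054e+02]
```

View pics/s7.png

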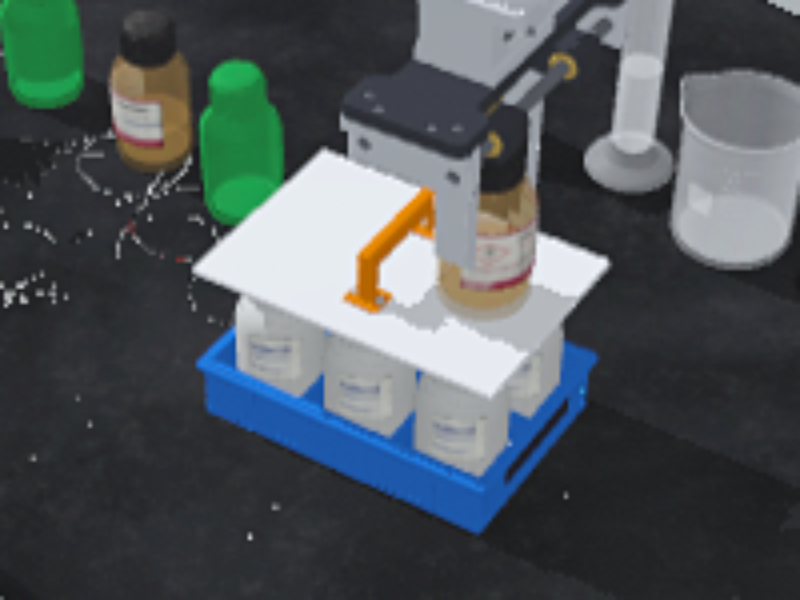

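The bottle hangs a few millimetres above the sheet, clear of the handle, at about (487,240) in the crop. I'll keep lowering.

```bash
python3 -m crank '0 0 0 -3 0 0 0;0 0 0 0 0 0 0'; python3 st.py; python3 -m crank '0 0 0 -2 0 0 0;0 0 0 0 0 0 0'; python3 st.py
```

```text
clock: 18.18
position: [0.5299, -0.0889, 0.1669]
orientation: [0.635, 0.772, 0.001, 0.001]
ft_force: [-0.9, 0.6, -1.6]
width: 0.539
[529.9 -88.9 166.9] yaw 11.09 tilt [ 2.2e-03  5.0e-04 -1.0e+00] w 50.7 t 18.175 [-0.9  0.6 -1.6]
clock: 18.42
position: [0.5301, -0.0889, 0.165]
orientation: [0.635, 0.772, 0.001, 0.001]
ft_force: [-0.0, -1.0, -1.7]
width: 0.538
[530.1 -88.9 165. ] yaw 11.1 tilt [ 2.7e-03  3.0e-04 -1.0e+00] w 50.5 t 18.425 [-0.  -1.  -1.7]
```

```bash
python3 -m crank '0 0 0 -2 0 0 0;0 0 0 0 0 0 0'; python3 st.py; python3 -m crank '0 0 0 -2 0 0 0;0 0 0 0 0 0 0'; python3 st.py
```

```text
clock: 18.68
position: [0.5308, -0.0892, 0.1647]
orientation: [0.635, 0.772, 0.001, 0.002]
ft_force: [0.5, -0.1, -2.1]
width: 0.535
[530.8 -89.2 164.7] yaw 11.1 tilt [ 4.9e-03 -6.0e-04 -1.0e+00] w 50.3 t 18.675 [ 0.5 -0.1 -2.1]
clock: 18.92
position: [0.5313, -0.0895, 0.1646]
orientation: [0.635, 0.772, 0.002, 0.003]
ft_force: [0.4, -0.3, -1.8]
width: 0.538
[531.3 -89.5 164.6] yaw 11.11 tilt [ 0.007  -0.0016 -1.    ] w 50.5 t 18.925 [ 0.4 -0.3 -1.8]
```

Height has settled at 164.6 mm, and the predicted contact is 164.5. Release.

```bash
python3 -m crank '80 0 0 0 0 0 0;80 0 0 0 0 0 0;80 0 0 0 0 0 0;80 0 0 0 0 0 0;80 0 0 0 0 0 0'; python3 st.py;python3 sheet.py s8
```

```text
clock: 19.55
position: [0.5316, -0.0895, 0.1641]
orientation: [0.635, 0.772, 0.002, 0.003]
ft_force: [-0.2, 0.5, -0.7]
width: 0.853
[531.6 -89.5 164.1] yaw 11.11 tilt [ 0.0072 -0.0016 -1.    ] w 80.2 t 19.55 [-0.2  0.5 -0.7]
2633 [117.67453023 121.29024039 126.64451017] ((521.255126953125, -40.59120178222656), (132.92092895507812, 192.91812133789062), 10.625276565551758)
[ 4.28007432e-03 -3.67732836e-03  1.19107078e+02]
```

View pics/s8.png

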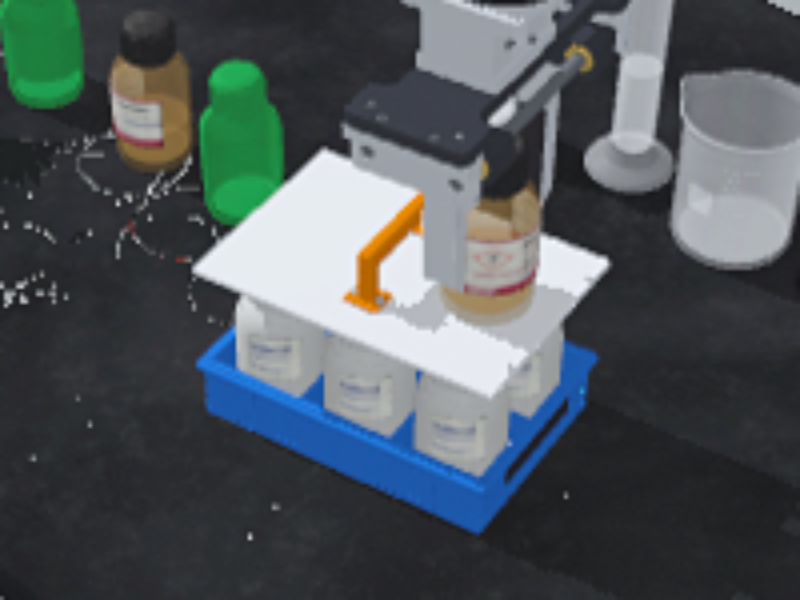

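The bottle is released and standing, at (490,245) in the crop. I'll withdraw straight up.

```bash
python3 -m crank '86 0 0 10 0 0 0;86 0 0 20 0 0 0;86 0 0 25 0 0 0;86 0 0 30 0 0 0;94 0 0 15 0 0 0;94 0 0 0 0 0 0'; python3 st.py
```

```text
clock: 20.35
position: [0.5318, -0.0896, 0.2705]
orientation: [0.635, 0.772, 0.002, 0.005]
ft_force: [0.5, -0.5, 0.3]
width: 0.995
[531.8 -89.6 270.5] yaw 11.11 tilt [ 0.01   -0.0025 -0.9999] w 93.5 t 20.35 [ 0.5 -0.5  0.3]
```

```bash
python3 -m crank '94 5 30 0 0 0 0;94 8 50 0 0 0 0;94 9 50 0 0 0 0;94 9 50 0 0 0 0;94 9 50 0 0 0 0;94 9 50 -10 0 0 0;94 7 40 -20 0 0 0;94 3 15 -20 0 0 0;94 0 0 0 0 0 0;94 0 0 0 0 0 0'; python3 st.py; python3 wr.py w3 .5915 .247; python3 - <<'E'
from h import *
r=env.snapshot("top");w=cloud(r);cv2.imwrite("pics/t5.png",r["image"])
E
```

```text
clock: 21.6
position: [0.589, 0.2545, 0.2138]
orientation: [0.636, 0.771, -0.001, 0.003]
ft_force: [-0.6, -0.5, -0.7]
width: 1.003
[589.  254.5 213.8] yaw 10.96 tilt [ 0.0033 -0.0057 -1.    ] w 94.3 t 21.6 [-0.6 -0.5 -0.7]
1433 [591.2878283  251.06533268 114.18747153] ((591.6302490234375, 249.84613037109375), 17.339590072631836)
```

View pics/w3.png

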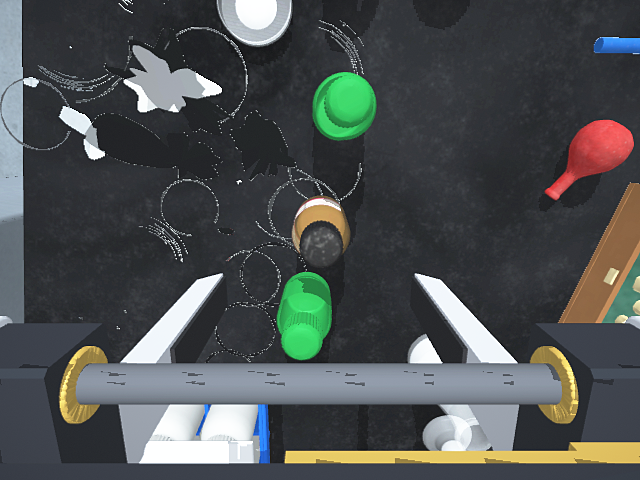

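View pics/t5.png

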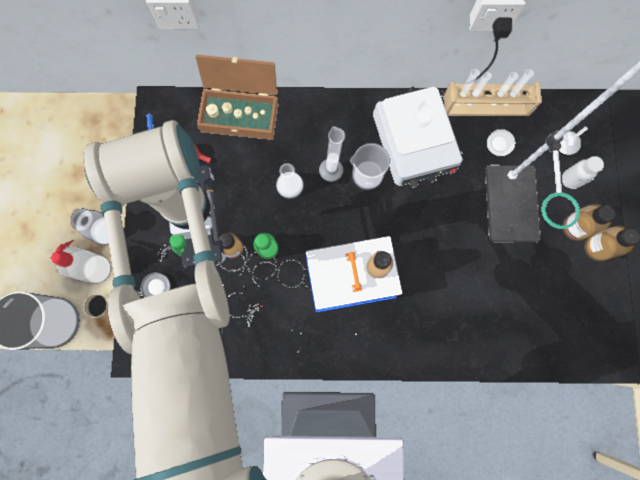

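In the wrist view the A cap is at (320,243), between the greens, which are clear of the jaws. Bottle B stands at top-view (379,264), with the handle at (354,270). Descending on A at (591.5, 249).

```bash
python3 -m crank '94 2 -5 -25 0.005 0.003 0;94 0 0 -35 0 0 0;94 0 0 -25 0 0 0;94 0 0 0 0 0 0'; python3 st.py
```

```text
clock: 22.2
position: [0.5939, 0.2454, 0.1327]
orientation: [0.639, 0.769, 0.004, 0.003]
ft_force: [0.1, 0.2, -0.1]
width: 1.002
[593.9 245.4 132.7] yaw 10.61 tilt [ 0.01    0.0015 -0.9999] w 94.1 t 22.2 [ 0.1  0.2 -0.1]
```

```bash
python3 -m crank '94 -3 3 -20 -0.001 0.01 0;94 0 0 -25 0 0 0;94 -1 0 -20 0 0.002 0;94 0 0 -10 0 0 0;94 0 0 0 0 0 0'; python3 st.py
```

```text
clock: 22.82
position: [0.5929, 0.2487, 0.0591]
orientation: [0.639, 0.769, 0.003, 0.001]
ft_force: [-0.6, -0.5, 0.1]
width: 1.004
[592.9 248.7  59.1] yaw 10.5 tilt [ 0.0055  0.0033 -1.    ] w 94.3 t 22.825 [-0.6 -0.5  0.1]
```

```bash
python3 -m crank '94 -3 0 -13 -0.003 0.006 0;94 0 0 -3 0 0 0;94 0 0 0 0 0 0'; python3 st.py;python3 -m crank '46 0 0 0 0 0 0;46 0 0 0 0 0 0;46 0 0 0 0 0 0;46 0 0 0 0 0 0;46 0 0 0 0 0 0;0 0 0 0 0 0 0;0 0 0 0 0 0 0;0 0 0 0 0 0 0'; python3 st.py
```

```text
clock: 23.2
position: [0.5909, 0.2491, 0.0437]
orientation: [0.639, 0.769, 0.001, 0.0]
ft_force: [-0.4, 1.1, 0.5]
width: 1.005
[590.9 249.1  43.7] yaw 10.51 tilt [ 0.0021  0.0011 -1.    ] w 94.5 t 23.2 [-0.4  1.1  0.5]
clock: 24.2
position: [0.5918, 0.2495, 0.0448]
orientation: [0.639, 0.769, 0.002, 0.001]
ft_force: [-0.3, -0.2, 1.4]
width: 0.54
[591.8 249.5  44.8] yaw 10.51 tilt [ 0.0043  0.0018 -1.    ] w 50.7 t 24.2 [-0.3 -0.2  1.4]
```

```bash
python3 -m crank '0 0 0 10 0 0 0;0 0 0 25 0 0 0;0 0 0 40 0 0 0;0 0 0 45 0 0 0;0 0 0 45 0 0 0;0 0 0 25 0 0 0;0 0 0 0 0 0 0;0 0 0 0 0 0 0'; python3 st.py
```

```text
clock: 25.2
position: [0.5882, 0.2483, 0.2409]
orientation: [0.639, 0.769, 0.0, -0.0]
ft_force: [0.2, 0.8, -1.6]
width: 0.541
[588.2 248.3 240.9] yaw 10.51 tilt [-2.e-04  4.e-04 -1.e+00] w 50.8 t 25.2 [ 0.2  0.8 -1.6]
```

```bash
python3 -m crank '0 -7 -20 0 0 0 0;0 -12 -38 0 0 0 0;0 -14 -42 0 0 0 0;0 -14 -42 0 0 0 0;0 -12 -38 0 0 0 0;0 -9 -25 0 0 0 0;0 -5 -12 0 0 0 0;0 0 0 0 0 0 0;0 0 0 0 0 0 0'; python3 st.py
```

```text
clock: 26.32
position: [0.5012, 0.0182, 0.2291]
orientation: [0.64, 0.768, -0.01, -0.007]
ft_force: [0.4, -0.5, -1.8]
width: 0.541
[501.2  18.2 229.1] yaw 10.42 tilt [-0.0237 -0.0054 -0.9997] w 50.9 t 26.325 [ 0.4 -0.5 -1.8]
```

```bash
python3 -m crank '0 5 -4 0 0.003 -0.012 0;0 5 -4 0 0.002 -0.012 0;0 0 0 -10 0 0 0;0 0 0 -15 0 0 0;0 0 0 -10 0 0 0;0 0 0 0 0 0 0'; python3 st.py
```

```text
clock: 27.08
position: [0.5119, 0.012, 0.1903]
orientation: [0.639, 0.769, 0.0, -0.0]
ft_force: [0.2, -0.1, -2.3]
width: 0.54
[511.9  12.  190.3] yaw 10.61 tilt [-2.e-04  1.e-03 -1.e+00] w 50.8 t 27.075 [ 0.2 -0.1 -2.3]
```

```bash
python3 -m crank '0 0 -2 -9 0 0 0;0 0 0 -7 0 0 0;0 0 0 -2 0 0 0;0 0 0 0 0 0 0'; python3 st.py;python3 -m crank '0 0 0 -3 0 0 0;0 0 0 0 0 0 0'; python3 st.py
```

```text
clock: 27.58
position: [0.5122, 0.0098, 0.1713]
orientation: [0.639, 0.769, 0.0, -0.0]
ft_force: [0.5, 0.2, -1.2]
width: 0.539
[512.2   9.8 171.3] yaw 10.61 tilt [ 4.e-04  9.e-04 -1.e+00] w 50.7 t 27.575 [ 0.5  0.2 -1.2]
clock: 27.82
position: [0.5126, 0.0097, 0.1685]
orientation: [0.639, 0.769, 0.001, 0.0]
ft_force: [0.8, -0.1, -1.8]
width: 0.539
[512.6   9.7 168.5] yaw 10.62 tilt [ 1.4e-03  8.0e-04 -1.0e+00] w 50.7 t 27.825 [ 0.8 -0.1 -1.8]
```

```bash
python3 -m crank '0 0 0 -2 0 0 0;0 0 0 0 0 0 0'; python3 st.py;python3 -m crank '0 0 0 -2 0 0 0;0 0 0 0 0 0 0'; python3 st.py;  python3 -m crank '0 0 0 -2 0 0 0;0 0 0 0 0 0 0'; python3 st.py; python3 sheet.py s9
```

```text
clock: 28.08
position: [0.5129, 0.0097, 0.1668]
orientation: [0.639, 0.769, 0.001, 0.001]
ft_force: [-0.8, -0.1, -1.7]
width: 0.537
[512.9   9.7 166.8] yaw 10.61 tilt [ 2.4e-03  7.0e-04 -1.0e+00] w 50.5 t 28.075 [-0.8 -0.1 -1.7]
clock: 28.32
position: [0.5134, 0.0096, 0.167]
orientation: [0.639, 0.769, 0.002, 0.002]
ft_force: [-0.1, 0.1, -1.0]
width: 0.542
[513.4   9.6 167. ] yaw 10.62 tilt [ 4.5e-03  2.0e-04 -1.0e+00] w 51.0 t 28.325 [-0.1  0.1 -1. ]
clock: 28.58
position: [0.5139, 0.0094, 0.1667]
orientation: [0.639, 0.77, 0.002, 0.003]
ft_force: [-0.5, -0.8, -1.3]
width: 0.538
[513.9   9.4 166.7] yaw 10.62 tilt [ 6.6e-03 -3.0e-04 -1.0e+00] w 50.5 t 28.575 [-0.5 -0.8 -1.3]
2221 [117.75103504 121.41120872 130.47294469] ((520.0626831054688, -41.409645080566406), (134.08079528808594, 190.34405517578125), 10.400672912597656)
[5.02448087e-03 4.54378879e-04 1.19185319e+02]
```

View pics/s9.png

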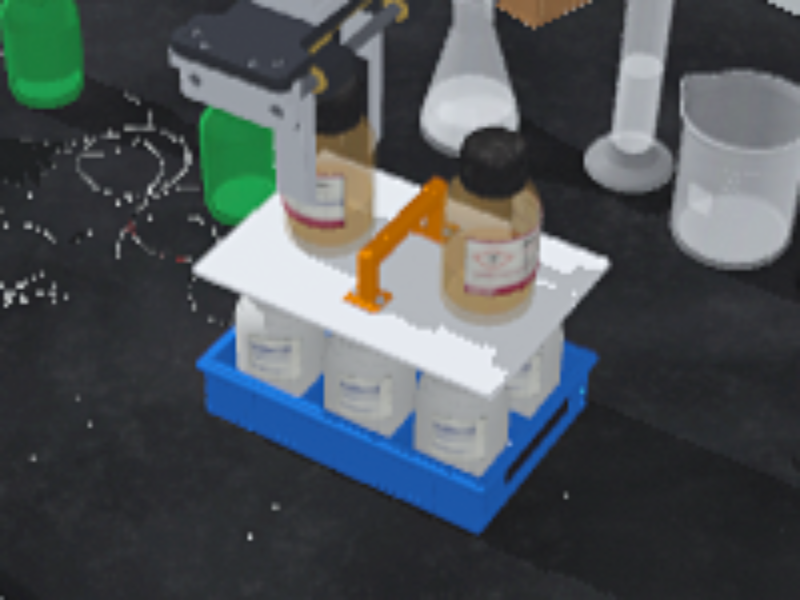

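Height has stalled at 166.7 mm, with 166.8 predicted for contact, and the bottle sits on the sheet at (330,240). Release and withdraw.

```bash
python3 -m crank '80 0 0 0 0 0 0;80 0 0 0 0 0 0;80 0 0 0 0 0 0;80 0 0 0 0 0 0;80 0 0 0 0 0 0'; python3 st.py; python3 -m crank '86 0 0 10 0 0 0;86 0 0 20 0 0 0;86 0 0 25 0 0 0;86 0 0 30 0 0 0;94 0 0 30 0 0 0;94 0 0 0 0 0 0'; python3 st.py
```

```text
clock: 29.25
position: [0.514, 0.0095, 0.1657]
orientation: [0.639, 0.77, 0.002, 0.002]
ft_force: [0.5, 0.4, -0.7]
width: 0.848
[514.    9.5 165.7] yaw 10.62 tilt [ 5.7e-03 -1.0e-04 -1.0e+00] w 79.7 t 29.25 [ 0.5  0.4 -0.7]
clock: 30.0
position: [0.514, 0.0095, 0.2873]
orientation: [0.639, 0.77, 0.003, 0.003]
ft_force: [-0.2, 0.8, 0.1]
width: 0.998
[514.    9.5 287.3] yaw 10.62 tilt [ 8.4e-03 -3.0e-04 -1.0e+00] w 93.9 t 30.0 [-0.2  0.8  0.1]
```

```bash
python3 -m crank '94 -10 40 0 0 0 0;94 -10 50 0 0 0 0;94 -10 50 0 0 0 0;94 -10 50 0 0 0 0;94 0 10 0 0 0 0;94 0 0 0 0 0 0;94 0 0 0 0 0 0'; python3 st.py; python3 sheet.py s10; python3 - <<'E'
from h import *
r=env.snapshot("top");w=cloud(r);cv2.imwrite("pics/t6.png",r["image"])
hsv=cv2.cvtColor(r["image"],cv2.COLOR_BGR2HSV);H,S,V=[hsv[...,i] for i in range(3)]
for nm,(cx,cy) in dict(A=(.513,.0095),B=(.531,-.0895)).items():
    m=(abs(w[...,2]-.238)<.007)&(np.hypot(w[...,0]-cx,w[...,1]-cy)<.045);P=w[m]*1000
    c=np.array(cv2.minEnclosingCircle(P[:,:2].astype(np.float32))[0])-[520.5,-39.5];t=np.radians(10.7)
    print(nm,len(P),P.mean(0).round(1),'sheet frame',c[0]*np.cos(t)+c[1]*np.sin(t),-c[0]*np.sin(t)+c[1]*np.cos(t))
m=(S<60)&(V>120)&(abs(w[...,2]-.122)<.01);m[:,:290]=0;m[:,415:]=0;m[:225]=0;m[320:]=0;P=w[m]*1000
print(len(P),np.median(P[:,2]),cv2.minAreaRect(P[:,:2].astype(np.float32)))
E
```

```text
clock: 30.88
position: [0.4703, 0.2119, 0.2811]
orientation: [0.64, 0.768, -0.002, 0.001]
ft_force: [0.4, 0.3, 0.0]
width: 1.001
[470.3 211.9 281.1] yaw 10.4 tilt [ 3.0e-04 -4.3e-03 -1.0e+00] w 94.1 t 30.875 [0.4 0.3 0. ]
2219 [117.78597351 121.33578027 129.85656645] ((521.0968017578125, -40.451324462890625), (134.79795837402344, 191.66015625), 11.50527572631836)
[3.48918635e-03 1.53676340e-04 1.19869235e+02]
A 231 [512.7   9.1 236.9] sheet frame 2.104599328672224 49.175243687231145
B 223 [530.8 -89.7 237.3] sheet frame 1.0093942104028368 -51.27041108394034
3586 122.68272727329112 ((519.7631225585938, -39.329559326171875), (130.8640594482422, 189.99996948242188), 11.010381698608398)
```

View pics/s10.png

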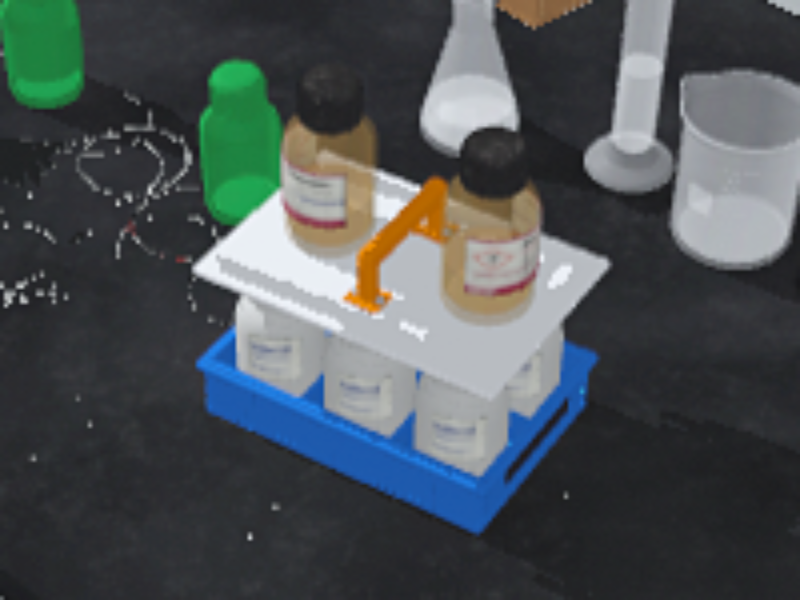

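View pics/t6.png

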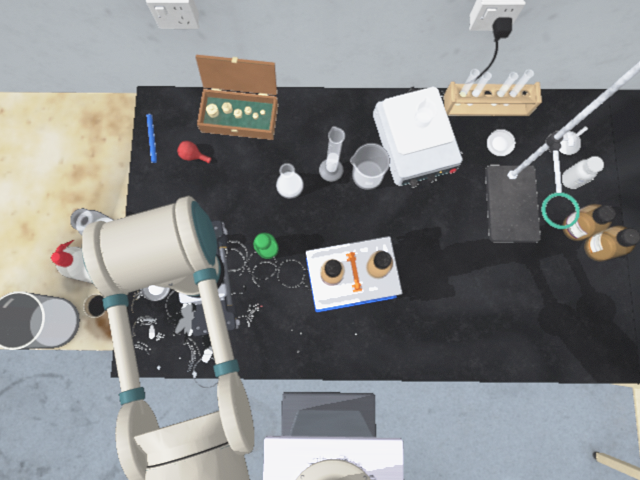

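Both bottles stand upright, one on each side of the handle (top view (332,271) and (379,264)). The sheet is flat and square, and the arm is clear at TCP z = 0.28 m. I'm handing in.

```bash
python3 -c "
from rig import env
print(env.hand_in())"
```

```text
the job is handed in; nothing more can be done
None
```

The divider sheet lies flat on the six white bottles, and both amber bottles stand upright on it, one on each side of the handle. I handed the job in at about 31 s of the 69 s allowed; the hand-in gives no verdict.

Last camera checks before handing in:

| Check | Measured | Allowed |
|---|---|---|
| Sheet centre from crate centre | about 2 mm | 20 mm |
| Sheet angle from crate | within about 1° (0.02 rad) | 0.17 rad |
| Sheet top height | 121–123 mm (expected 122 mm) | about 117–127 mm (bar-height limits minus 31 mm) |
| Bottle A from handle line / along it | +49 mm / 2 mm | 28–72 mm / 42 mm |
| Bottle B from handle line / along it | -51 mm / 1 mm | 28–72 mm / 42 mm |
| Amber bottle tops | 237 mm (expected 238 mm) | about 232–244 mm (height limits above the bar, sheet at 122 mm) |

- **Bystanders:** the flask and beaker look unmoved in the last top view. The arm hid most of the dish there, but the gripper never went near it.
- **Set-down contact:** the force reading did not clearly show contact at any set-down. I judged contact by the height stopping where it should, and for the sheet also by its measured height.
- **Camera disagreement:** the top and scene cameras differed by 1–2 mm, and by up to 3 mm for the crate rim. The top and wrist cameras differed by about 2 mm on the amber bottles.

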